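# Finish and weight a crosswise drying stack of hive-frame end bars

### The job

Finish the drying stack of washed frame end bars on the white board: take the three bars from the drip tray, complete the half-laid third layer with one and lay the other two crosswise on it as the fourth layer, each bar flat, square to the layer below and straight above the bar two layers down. Then set the clay paver flat across the two top bars, square to them and over the middle of the stack, to keep the bars straight while they dry. Lay everything down gently, never letting it drop, do not shift the bars already stacked, and leave the jar, hive tool and uncapping fork alone.

Things in the scene. Friction and masses are not known exactly. Their poses are not given: they have to be found in the camera images.
- board_mid (a point): Centre of the top face of the fixed white drying board, 200 x 200 x 16 mm, on the bench, turned any way. The stack stands on it: layers 1 and 3 run along its x, bar centres at x = 0, y = +50 and -50 mm; layers 2 and 4 along its y, centres at y = 0, x = +50 and -50 mm (bars now there: within 3 mm). Each layer is 9.5 mm thick, so layer 3 is 19 to 28.5 mm and layer 4 28.5 to 38 mm above this point.
- bar1_mid (a point): A pine frame end bar, flat, 159 mm long (its x), 9.5 mm thick (its z); 28.6 mm wide at the middle and towards its notched foot (-x), 35 mm wide over the third at its notched head (+x, from 27 mm past the middle); 24 g. The point is its centre, half-way up. Lies in the drip tray, clear of the others. Any order, head either way.
- bar2_mid (a point): A pine frame end bar, flat, 159 mm long (its x), 9.5 mm thick (its z); 28.6 mm wide at the middle and towards its notched foot (-x), 35 mm wide over the third at its notched head (+x, from 27 mm past the middle); 24 g. The point is its centre, half-way up. Lies in the drip tray, clear of the others. Any order, head either way.
- bar3_mid (a point): A pine frame end bar, flat, 159 mm long (its x), 9.5 mm thick (its z); 28.6 mm wide at the middle and towards its notched foot (-x), 35 mm wide over the third at its notched head (+x, from 27 mm past the middle); 24 g. The point is its centre, half-way up. Lies in the drip tray, clear of the others. Any order, head either way.
- low1_mid (a point): A pine frame end bar, flat, 159 mm long (its x), 9.5 mm thick (its z); 28.6 mm wide at the middle and towards its notched foot (-x), 35 mm wide over the third at its notched head (+x, from 27 mm past the middle); 24 g. The point is its centre, half-way up. Already stacked, loose: layer 1, at y = +50 mm of the board.
- low2_mid (a point): A pine frame end bar, flat, 159 mm long (its x), 9.5 mm thick (its z); 28.6 mm wide at the middle and towards its notched foot (-x), 35 mm wide over the third at its notched head (+x, from 27 mm past the middle); 24 g. The point is its centre, half-way up. Already stacked, loose: layer 1, at y = -50 mm of the board.
- low3_mid (a point): A pine frame end bar, flat, 159 mm long (its x), 9.5 mm thick (its z); 28.6 mm wide at the middle and towards its notched foot (-x), 35 mm wide over the third at its notched head (+x, from 27 mm past the middle); 24 g. The point is its centre, half-way up. Already stacked, loose: layer 2, at x = +50 mm of the board.
- low4_mid (a point): A pine frame end bar, flat, 159 mm long (its x), 9.5 mm thick (its z); 28.6 mm wide at the middle and towards its notched foot (-x), 35 mm wide over the third at its notched head (+x, from 27 mm past the middle); 24 g. The point is its centre, half-way up. Already stacked, loose: layer 2, at x = -50 mm of the board.
- low5_mid (a point): A pine frame end bar, flat, 159 mm long (its x), 9.5 mm thick (its z); 28.6 mm wide at the middle and towards its notched foot (-x), 35 mm wide over the third at its notched head (+x, from 27 mm past the middle); 24 g. The point is its centre, half-way up. Already stacked, loose: the only bar of layer 3, at y = +50 mm of the board; its missing mate belongs at y = -50 mm.
- paver_mid (a point): A brown-red clay paver offcut, a plain block 145 mm long (x), 50 mm wide (y), 45 mm high (z), 0.56 to 0.84 kg, lying flat on the bench between tray and board. The point is its centre, 22.5 mm up. Finally it lies along the board's x, bridging both bars of layer 4.
- tray: A fixed shallow metal drip tray, 330 (x) x 240 mm (y), floor 2 mm thick, upright lip to 10 mm above the bench. The origin is the centre of its underside, on the bench. The bars in it lie roughly along its y, side by side about 85 mm apart.
- jar: Bystander: an amber honey jar with a brass lid, 72 mm across, 105 mm tall, standing beyond the work; origin under its centre.
- hive_tool: Bystander: a flat steel hive tool, 200 mm long, 44 mm wide, 4.6 mm thick, lying beyond the work; origin at its middle, on the bench.
- fork: Bystander: an uncapping fork with yellow handle and steel tines, 170 mm long, 70 mm wide, 18 mm high, lying beyond the work; origin near its head, on the bench.
There are look-alikes about, which are no part of the job. What is shaped like the part that bears low4_mid but pink, purple or red is not meant.

How it is judged:
By the outcome, as a careful person would: the job done as asked, in the order asked, and still so for the second after the job is handed in, with the robot touching nothing.
It also fails if it takes over 72 s, if anything falls off the work surface, if the arm or the gripper's body presses on something with over 40 N, if the wrist force passes 120 N, or if a joint passes its speed limit or range.

### The arm

A 7-joint arm with a two-finger parallel gripper is mounted at the origin on the work surface. World frame = base frame: x ahead of the robot, y to its left, z up, the work surface at z = 0. Lengths are in m, angles in rad, forces in N, time in s.
With the tool pointing down it reaches from about 0.35 to 0.9 m from the base axis. Payload 8.1 kg.
Tool frame: the origin (TCP) lies midway between the tips of the shut fingers; the grasp point (between the pads) lies arm.grip_point_offset behind it (arm.grip_point_offset is the distance from the TCP to the grasp point, in m); y points along the fingers, z is the direction in which the jaws open and shut, and the axes are right-handed (so a half turn about y gives the same grasp; the last joint's range is limited). The gripper opens to 92 mm and grips with 3 to 60 N. Pads are 19 mm wide; open, the fingers measure 130 mm over their backs; the gripper's body (75 mm by 190 mm) begins 47 mm behind the grasp point.
Start: joints at [-1.272, 0.434, 0.025, 1.573, -0.012, 1.134, -0.075], TCP at [0.244, 0.575, 0.227] pointing down, gripper open.
Joint ranges: [-2.62, 2.62], [-0.44, 2.09], [-1.27, 1.32], [0.08, 2.57], [-1.32, 4.46], [0.12, 2], [-2.74, 2.74]. Speed limits (rad/s): [2.22, 2.22, 3.01, 3.01, 3.14, 3.14, 3.14].

### API

Orientations are given as a rotation vector (axis times angle).
In Python, from cell import arm, get_image, camera_info gives the robot as it stands.
- The arm moves only by the tool carry_out, never from a script. Its argument "steps" is one flat list of numbers, 5 for each row, row after row: the opening, from 0 (shut) to 1 (fully open), then the shift along the world's x, y, z in units of 0.1 m (1.0 is 0.1 m), then the turn about the world's z in units of 45 degrees (1.0 is 45 degrees). In form: [hand, dx, dy, dz, spin, hand, dx, dy, dz, spin, ...]. A call has 1 to 12 rows; each row is the pose to reach, as a shift and turn from the pose commanded when the call began; what a row does not reach only later rows make up. A row lasts 1/10 s, in which the tool goes at most 50 mm and 8.59 degrees, less where a joint would pass 70% of its speed; a pose out of reach is approached as far as the arm can. A call with a number of a shift or a turn outside -1 to 1 is refused whole. A call with a gripper value outside its range is refused whole. The fingers move at their own pace and stop on an object; "grip_force" is the grip in N (left out, the last holds). Time passes only in rows, so rows that repeat a pose let the fingers close. It gives the time, the measured TCP pose, the force and the opening at its end, in the units of the state.
- arm.observe(): the state, without advancing time (a new reading comes with each control period).
- get_image(name): name is "scene" or "top"; returns (picture, depth): 400x640x3 uint8, red, green, blue; 400x640 float32, m along the optical axis (not along the pixel's ray), 0 where there is no reading.
- camera_info(name): a dict with "fovy" (degrees; the focal length in pixels is half the picture's height over the tangent of half this angle, whatever the lens; pixels are square), "cx", "cy" (the principal point, pixels), "R" (3x3) and "t" (3): a world point X has camera coordinates R X + t. Camera axes: x right, y down, z forward; pixel columns grow to the right and rows downward; lengths in m; the calibration is good to about 2 mm. A picture is of the moment at which its call begins. camera_info takes no time and is no camera call.
- arm.sign_off(): hands the job in, once; it reports no verdict.
The state is a dict: "clock": time; "joints": joint angles; "dq": joint speeds; "joint_efforts": joint torques, N m; "position": TCP position; "ee_rot": TCP orientation; "force": force on the tool from outside, world axes, zero at the start; "ft_torque": the same for the moment, N m; "width": opening from 0.0 (shut) to 1.0 (fully open).
Only numpy, scipy, OpenCV 4.12 (cv2) and the standard library are available. Lean on these libraries where they do the work, as an engineer would, in place of code of your own. Each camera call takes 0.05 s, during which the arm holds its last target. There are 200 camera calls.

## Working session

There is one attempt and no reset: what is moved stays moved. The work goes in short steps, Python scripts to look and compute and a tool call to move; the robot and the scene stay as the last step left them, time stands still between calls to the robot, and variables do not carry over. Pictures are saved under pics/ and viewed, about 8 in all and at most 12, crops included, and the job is handed in when it is done.

Besides the shell and the picture viewer there is one more tool, called after "Emit:" by a JSON object that holds its "name" and its "arguments", one argument or row to a line. carry_out: Moves the arm, as the interface text tells. Shifts and turns lie within -1 to 1; 1 stands for 0.1 m of shift or 45 degrees of turn. Its arguments: {"type":"object","properties":{"steps":{"type":"array","items":{"type":"number"}},"grip_force":{"type":"number"}},"required":["steps"]}

```bash
mkdir -p pics; ls; python3 - <<'E'
from cell import arm,get_image,camera_info
import cv2,numpy as np
print(arm.observe()); print(arm.grip_point_offset)
for n in("scene","top"):
    im,d=get_image(n); np.savez(f"{n}0.npz",im=im,d=d); cv2.imwrite(f"pics/{n}0.png",im[:,:,::-1]); print(n,camera_info(n))
E
```

```text
pics
{'clock': 0.0, 'joints': array([-1.27156246,  0.43517994,  0.02497037,  1.57414214, -0.01157958,
        1.13400638, -0.0750963 ]), 'dq': array([ 0.00061787, -0.00126646,  0.00012663, -0.00033914, -0.00136922,
        0.00035721,  0.00030022]), 'joint_efforts': array([ 5.86075930e-04, -6.67852163e+01,  9.85076912e-01, -3.14451134e+01,
       -6.05294108e-02,  4.29603516e-02,  1.62883871e-04]), 'position': array([0.24429106, 0.57469495, 0.22595428]), 'ee_rot': array([-1.5492963 ,  0.31545253, -0.31520196]), 'force': array([ 0.04995135, -0.22309058,  0.49762813]), 'ft_torque': array([-0.0282894 , -0.02871028,  0.03689101]), 'width': 1.005340675819799}
0.0188
scene {'fovy': 48.64107402741967, 'cx': 312.87048285645767, 'cy': 203.8597113885777, 'R': array([[-0.45857605,  0.88848755, -0.01725914],
       [ 0.49686434,  0.24024817, -0.83391046],
       [-0.73677258, -0.39098681, -0.55162983]]), 't': array([ 0.35572218, -0.15907996,  1.53348091])}
top {'fovy': 48.69337611530158, 'cx': 316.41956085392786, 'cy': 199.90892000379242, 'R': array([[-3.01861292e-02, -9.99527592e-01, -5.77852464e-03],
       [-9.85805875e-01,  3.07259451e-02, -1.65053604e-01],
       [ 1.65153182e-01,  7.14174112e-04, -9.86267670e-01]]), 't': array([-0.10210161,  0.52316122,  1.11465822])}
```

View pics/scene0.png

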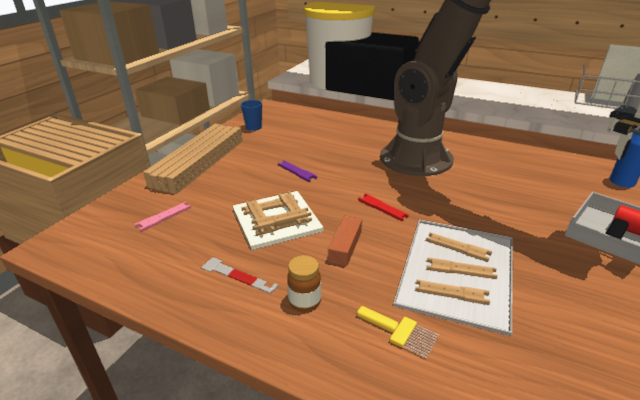

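View pics/top0.png

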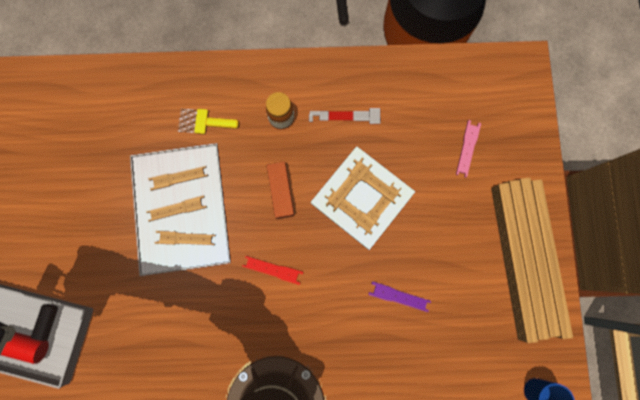

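The scene view shows three pine bars in the tray at about (459,246), (461,268) and (453,292). The stack is at (277,217) and the paver at (345,240). In the top view the bars are at (178,178), (176,208) and (185,238), the stack at (364,197) and the paver at (281,190).

These could be mistaken for the bars, by top-view pixel:
- **Red bar:** (273,270), not meant.
- **Purple bar:** (400,296), not meant.
- **Pink bar:** (468,148), not meant.
- **Timber pile:** (530,260), not part of the job.

I choose the pine bars inside the tray and the red-brown block between tray and board.

```bash
cat > h.py <<'E'
from cell import arm,get_image,camera_info
import cv2,numpy as np
from scipy.spatial.transform import Rotation as Rn
def f(c): return 200/np.tan(np.radians(c["fovy"])/2)
def ray(c,uv,z):
    uv=np.atleast_2d(uv).astype(float); R=c["R"]; C=-R.T@c["t"]
    d=np.c_[(uv[:,0]-c["cx"])/f(c),(uv[:,1]-c["cy"])/f(c),np.ones(len(uv))]@R
    return C+d*((z-C[2])/d[:,2])[:,None]
def cloud(c,d):
    v,u=np.mgrid[:400,:640]; k=np.stack([(u-c["cx"])/f(c)*d,(v-c["cy"])/f(c)*d,d],-1)
    return (k-c["t"])@c["R"]
def proj(c,X):
    k=np.atleast_2d(X)@c["R"].T+c["t"]; return k[:,:2]/k[:,2:]*f(c)+[c["cx"],c["cy"]]
def rect(P): # mm centre, long, short, yaw of long axis deg
    (c,(a,b),t)=cv2.minAreaRect((P[:,:2]*1000).astype(np.float32))
    if a<b: a,b,t=b,a,t+90
    return np.round([*c,a,b,(t+90)%180-90],1)
E
python3 - <<'E'
from h import *
for n in("scene","top"):
    c=camera_info(n); D=np.load(n+"0.npz"); im,d=D["im"],D["d"]; W=cloud(c,d)
    hsv=cv2.cvtColor(im,cv2.COLOR_RGB2HSV).astype(int)
    b=W[(abs(W[...,2])<.02)&(d>0)&(W[...,0]>.3)&(W[...,0]<.4)&(abs(W[...,1])<.1)]
    print(n,"bench z mm",np.median(b[:,2])*1000,b[:,2].std()*1000)
    inn=(W[...,0]>.25)&(W[...,0]<.75)&(abs(W[...,1])<.5)&(d>0)
    pts={"bars":[(178,178),(176,208),(185,238)],"paver":[(281,190)],"stack":[(342,190)]} if n=="top" else {"bars":[(459,246),(461,268),(453,292)],"paver":[(345,235)],"stack":[(290,215)]}
    for k,v in pts.items():
        for u in v: print(k,u,hsv[u[1],u[0]],np.round(W[u[1],u[0]]*1000,1))
    for k,u in {"top":{"board":(323,202),"bench":(300,230),"tray":(205,220)},"scene":{"board":(250,233),"bench":(320,200),"tray":(430,310)}}[n].items(): print(k,hsv[u[1],u[0]],np.round(W[u[1],u[0]]*1000,1))
s=arm.observe();print(np.round(Rn.from_rotvec(s["ee_rot"]).as_matrix(),3))
im=cv2.imread("pics/top0.png"); cv2.imwrite("pics/crop1.png",cv2.resize(im[135:285,120:430],None,fx=2.55,fy=2.55,interpolation=cv2.INTER_CUBIC))
E
```

```text
scene bench z mm 1.9163906819747145 4.260717803803021
bars (459, 246) [ 16 128 205] [441.6 239.1  14.9]
bars (461, 268) [ 16 128 211] [521.6 260.7  14.4]
bars (453, 292) [ 16 128 210] [604.6 261.2  10.6]
paver (345, 235) [  9 166 197] [561.6 -19.5  45.2]
stack (290, 215) [ 16 127 206] [ 545.7 -186.4   45.1]
board [ 30  15 248] [ 626.1 -263.6   14.2]
bench [ 12 159 181] [ 384.8 -177.8    1.1]
tray [ 17  21 220] [672.4 228.8   3.5]
top bench z mm 1.1508439927347567 4.530648167273733
bars (178, 178) [ 17 137 197] [597.8 257.2   8.9]
bars (176, 208) [ 17 135 195] [514.8 259.9  11.8]
bars (185, 238) [ 16 135 197] [433.2 233.9  12.8]
paver (281, 190) [ 10 185 190] [548.3 -26.1  47.3]
stack (342, 190) [ 16 147 194] [ 543.9 -186.    44.2]
board [ 46  12 231] [ 518.3 -135.5   15. ]
bench [ 11 181 173] [446.5 -71.4  -0.9]
tray [ 60   3 228] [480.9 183.6   3.5]
[[ 0.92  -0.     0.391]
 [-0.391 -0.001  0.92 ]
 [ 0.    -1.    -0.001]]
```

View pics/crop1.png

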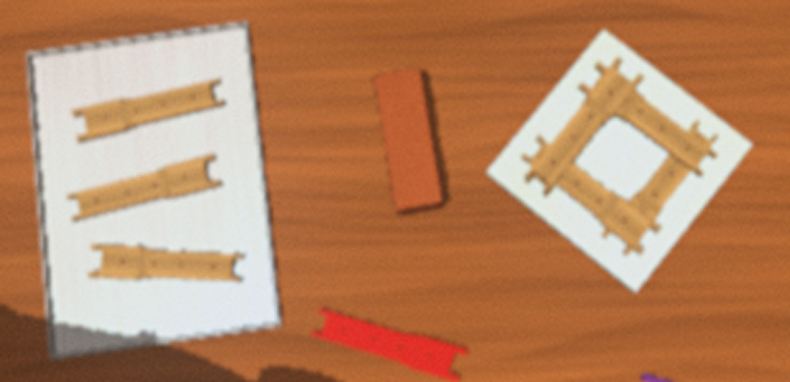

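The crop shows the three pine bars in the tray, the brown paver at (408,140), and the stack at (620,155). Its upper-left bar, the topmost one, is low5, so board +y points to the upper left. The red bar at (390,343) is a decoy. Next I measure by casting mask contours onto the mid-height planes, where the bounding-box centre isn't biased by visible side faces.

```bash
cat >> h.py <<'E'
def comps(n,im,mask,lo,hi,z):
    c=camera_info(n); out=[]
    k,l,s,_=cv2.connectedComponentsWithStats(mask.astype(np.uint8),connectivity=8)
    for i in range(1,k):
        if s[i,4]<lo or s[i,4]>hi: continue
        v,u=np.nonzero(l==i); out.append((ray(c,np.c_[u,v],z),s[i,4],np.c_[u,v]))
    return out
def hsvf(im): return [x.astype(int) for x in cv2.split(cv2.cvtColor(im,cv2.COLOR_RGB2HSV))]
def paver(n,im,z=.0225):
    h,s,v=hsvf(im); r=[]
    return r
def pca(P): # mm centre via extents along PCA axes
    q=P[:,:2]*1000; m=q.mean(0); w,V=np.linalg.eigh(np.cov((q-m).T)); a=V[:,1]; b=np.array([-a[1],a[0]])
    e=[(q-m)@a,(q-m)@b]; mid=[(x.min()+x.max())/2 for x in e]; L=[np.ptp(x) for x in e]
    return np.round([*(m+mid[0]*a+mid[1]*b),*L,(np.degrees(np.arctan2(a[1],a[0]))+90)%180-90],1)
E
python3 - <<'E'
from h import *
for n in("scene","top"):
    c=camera_info(n); D=np.load(n+"0.npz"); im,d=D["im"],D["d"]
    h,s,v=hsvf(im); u,vv=np.meshgrid(range(640),range(400))
    g=lambda z:(ray(c,np.c_[u.ravel(),vv.ravel()],z)[:,:2]).reshape(400,640,2)
    G=g(0.); inn=(G[...,0]>.3)&(G[...,0]<.75)&(abs(G[...,1])<.42)
    pine=(h>12)&(h<25)&(s>70)&(s<158)&(v>90)
    tr=inn&(G[...,1]>.12)
    print(n,"C",-c["R"].T@c["t"])
    for P,a,_ in comps(n,im,pine&tr,150,4000,.00675): print(" bar",a,pca(P),rect(P))
    W=cloud(c,d)
    pv=inn&(abs(G[...,1]+.03)<.12)&(G[...,0]>.43)&(h<13)&(W[...,2]>.012)
    for P,a,uv in comps(n,im,pv,200,6000,.0225): print(" paver d",a,pca(P),rect(P))
    wh=inn&(G[...,1]<-.08)&(((s<60)&(v>140))|pine)
    for P,a,uv in comps(n,im,wh,1500,9000,.008): 
        print(" board",a,rect(P)); q=cv2.minAreaRect(uv.astype(np.float32)); print(q)
    t3=inn&(G[...,1]<-.08)&pine
    for P,a,uv in comps(n,im,t3,500,9000,.035): print(" stack",a,rect(P))
    top3=t3
E
```

```text
scene C [1.37199352 0.32173476 0.71939484]
 bar 648 [431.2 234.1 157.5  46.3  85.5] [430.7 234.3 157.5  46.3  85. ]
 bar 762 [512.6 259.3 157.4  45.2 -76.6] [512.8 259.4 157.5  45.2 -76.8]
 bar 886 [598.4 257.  158.1  43.8 -78.1] [598.6 257.  158.   43.7 -77.9]
 paver d 981 [546.9 -27.  184.5  62.8  10.9] [546.8 -26.7 182.9  60.1   8.9]
 board 3398 [ 523.6 -246.7  234.1  210.    48.9]
((277.6481018066406, 217.62176513671875), (49.806495666503906, 83.24446868896484), 75.67728424072266)
 stack 1587 [ 532.2 -240.7  173.   167.    50.7]
top C [ 0.328564   -0.11892406  1.18511101]
 bar 594 [600.4 259.2 153.7  35.4 -78.2] [601.2 259.3 153.2  34.9 -77.3]
 bar 605 [514.3 261.4 155.6  34.9 -76.8] [514.9 261.7 155.5  34.9 -77.5]
 bar 598 [433.7 237.1 156.2  33.4  85.5] [435.2 236.8 156.4  32.7  87. ]
 paver d 1075 [555.5 -21.2 151.8  51.9   8.3] [555.4 -21.2 151.8  51.8   8.2]
 board 5555 [ 530.7 -242.8  206.8  206.4  -41. ]
((362.6585388183594, 196.9268341064453), (76.525146484375, 75.58810424804688), 38.65980911254883)
 stack 1920 [ 529.5 -241.1  158.3  154.5  -40.3]
```

```bash
python3 - <<'E'
import cv2,numpy as np
a=cv2.imread("pics/top0.png")[145:252,307:420]; b=cv2.imread("pics/scene0.png")[188:248,228:326]
r=lambda x,s:cv2.resize(x,None,fx=s,fy=s,interpolation=cv2.INTER_CUBIC)
a=r(a,3.5);b=r(b,4); H=max(a.shape[0],b.shape[0]); o=np.zeros((H,a.shape[1]+b.shape[1],3),np.uint8); o[:a.shape[0],:a.shape[1]]=a;o[:b.shape[0],a.shape[1]:]=b
cv2.imwrite("pics/crop2.png",o);print(o.shape)
E
```

```text
(374, 788, 3)
```

View pics/crop2.png

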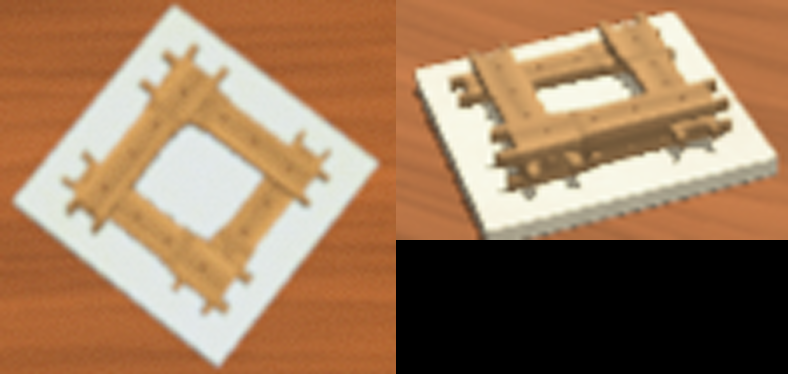

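The crop confirms that low5, the top bar, lies at the upper left, with the layer-2 bars running crosswise. The board corners in the top view are at about (356,146), (415,191), (370,250) and (311,203). I'll fit the board top-face edges in both views, and the low5 faces.

```bash
python3 - <<'E'
from h import *
S={"top":np.array([(356.4,146.4),(415.3,191.3),(369.9,249.9),(310.7,202.7)]),"scene":np.array([(232.8,205),(297,191),(322.8,228),(250.8,244.3)])}
for n in("scene","top"):
    c=camera_info(n); im=np.load(n+"0.npz")["im"]; g=cv2.GaussianBlur(im[...,2],(0,0),.6).astype(np.float32) # blue: white vs orange
    Q=S[n]; L=[]; m=Q.mean(0)
    for i in range(4):
        a,b=Q[i],Q[(i+1)%4]; t=(b-a)/np.linalg.norm(b-a); nn=np.array([-t[1],t[0]]); nn*=np.sign((m-a)@nn)
        pts=[];st=[]
        for k in np.linspace(.1,.9,40):
            p=a+k*(b-a); s=np.arange(-5,5.01,.1); xy=(p+s[:,None]*nn).astype(np.float32)
            val=cv2.remap(g,xy[:,0],xy[:,1],cv2.INTER_LINEAR).ravel()
            pr=np.diff(val); j=np.argmax(pr); 
            # local centroid of gradient
            w=np.clip(pr[max(0,j-12):j+13],0,None); pts.append(p+nn*((s[:-1]+.05)[max(0,j-12):j+13]@w/w.sum())); st.append(val[::10])
        pts=np.array(pts); P=ray(c,pts,.016)[:,:2]*1000
        v=cv2.fitLine(P.astype(np.float32),cv2.DIST_HUBER,0,.01,.01).ravel(); L.append(v)
        res=(P-v[2:])@[-v[1],v[0]]
        print(n,i,"yaw %.1f"%((np.degrees(np.arctan2(v[1],v[0]))+90)%180-90),"res %.1f"%np.median(abs(res)),np.round(np.mean(st,0)).astype(int))
    X=[]
    for i in range(4):
        a,b=L[i-1],L[i]; A=np.c_[a[:2],-b[:2]]; k=np.linalg.solve(A,b[2:]-a[2:]); X.append(a[2:]+k[0]*a[:2])
    X=np.array(X); print(np.round(X,1),"side",np.round(np.linalg.norm(np.roll(X,-1,0)-X,axis=1),1),"centre",X.mean(0).round(1))
    # low5 by local depth
    d=np.load(n+"0.npz")["d"]; W=cloud(c,cv2.medianBlur(d,5)); h,s,v=hsvf(im)
    pine=(h>12)&(h<25)&(s>70)&(s<158)&(v>90)
    k=pine&(W[...,1]<-.08)&(W[...,2]>.0395)&(W[...,0]<.7); 
    for P,a,uv in comps(n,im,k,100,3000,.0445): print(" low5",a,pca(P),rect(P))
E
```

```text
scene 0 yaw -40.1 res 0.8 [ 69  69  69  74  95 141 166 164 143 116 102]
scene 1 yaw 49.2 res 0.3 [ 68  68  68  78 123 186 209 201 192 184 173]
scene 2 yaw -40.6 res 0.6 [ 84 108 131 142 156 185 215 227 228 226 219]
scene 3 yaw 49.2 res 0.2 [ 68  64  61  86 147 206 226 229 229 228 223]
[[ 540.2 -384.6]
 [ 386.5 -255.1]
 [ 519.2 -101.4]
 [ 671.8 -232. ]] side [201.  203.1 200.8 201.5] centre [ 529.4 -243.3]
 low5 2283 [-1238.5 -2180.3  2434.8  1150.6    42.8] [-1376.3 -2136.3  2455.6  1100.2    50.3]
 low5 2255 [ 344.1 -673.6  438.9  142.     5.3] [ 344.5 -673.3  438.3  139.     4.7]
 low5 454 [ 563.3 -205.4  154.6   42.3  -40.6] [ 563.1 -205.7  154.7   42.1  -40.2]
top 0 yaw 49.1 res 0.2 [ 52  51  51  59  95 155 203 222 225 222 217]
top 1 yaw -40.9 res 0.3 [ 52  52  51  51  61 101 164 210 226 228 227]
top 2 yaw 48.9 res 0.2 [ 52  52  52  62  99 159 207 225 227 226 226]
top 3 yaw -40.7 res 0.3 [ 53  52  56  81 137 193 220 225 225 224 220]
[[ 672.1 -231.5]
 [ 539.9 -384.1]
 [ 387.1 -251.7]
 [ 519.3 -100. ]] side [202.  202.2 201.2 201.6] centre [ 529.6 -241.8]
 low5 605 [ 561.3 -203.2  145.7   35.9  -41. ] [ 561.  -203.6  145.9   35.7  -40.4]
```

Board and stack:
- **Centre:** (529.5, -242.5) mm. The two views agree to 1.5 mm.
- **x axis:** yaw -40.8°. Side lengths come out at about 201 mm against the true 200.
- **low5:** about (0, +50) in the board frame, as expected.

Targets:

| Item | Target (mm) | Jaw yaw |
|---|---|---|
| Layer 3 bar | (496.8, -280.4) | 49.2° |
| Layer 4 bar, first | (567.4, -275.2) | -40.8° |
| Layer 4 bar, second | (491.7, -209.9) | -40.8° |
| Paver | (529.5, -242.5) | 49.2° |

I start with the bar at (432.5, 235.7).

Emit:
{"name": "carry_out", "arguments": {
  "steps": [0.55,0.25,-0.5,0,-0.19,0.55,0.5,-1,0,-0.38,0.55,0.5,-1,0,-0.55,0.55,0.5,-1,0,-0.55],
  "grip_force": 15
}}

```text
clock: 0.5
position: [0.2961, 0.4728, 0.2268]
ee_rot: [-1.47, 0.656, -0.657]
force: [-0.3, 2.1, -0.4]
width: 0.697
```

Emit:
{"name": "carry_out", "arguments": {
  "steps": [0.55,0.25,-0.5,0,-0.19,0.55,0.5,-1,0,-0.38,0.55,0.5,-1,0,-0.55,0.55,0.5,-1,0,-0.55]
}}

```text
clock: 0.9
position: [0.3451, 0.3745, 0.2268]
ee_rot: [-1.338, 0.982, -0.983]
force: [-0.1, 1.2, 0.2]
width: 0.55
```

Emit:
{"name": "carry_out", "arguments": {
  "steps": [0.55,0.25,-0.5,-0.3,-0.19,0.55,0.5,-1,-0.6,-0.38,0.55,0.5,-1,-1,-0.49,0.55,0.5,-1,-1,-0.49,0.55,0.5,-1,-1,-0.49]
}}

```text
clock: 1.4
position: [0.3932, 0.2765, 0.1257]
ee_rot: [-1.177, 1.263, -1.263]
force: [-0.1, 0.9, -0.2]
width: 0.547
```

Emit:
{"name": "carry_out", "arguments": {
  "steps": [0.55,0.39,-0.41,0,0,0.55,0.39,-0.41,-0.45,0,0.55,0.39,-0.41,-0.9,0,0.55,0.39,-0.41,-0.9,0,0.55,0.39,-0.41,-0.9,0]
}}

```text
clock: 1.9
position: [0.4333, 0.2364, 0.0378]
ee_rot: [-1.173, 1.265, -1.263]
force: [0.1, 0.5, 0.6]
width: 0.551
```

```bash
cat > st.py <<'E'
from h import *
s=arm.observe(); M=Rn.from_rotvec(s["ee_rot"]).as_matrix()
print(s["clock"],np.round(s["position"]*1000,1),"jawyaw %.2f"%np.degrees(np.arctan2(M[1,2],M[0,2])),"tilt",np.round(M[:,1],4),np.round(s["force"],1),s["width"])
E
python3 st.py
```

```text
1.9 [433.3 236.4  37.8] jawyaw -4.30 tilt [-8.e-04  7.e-04 -1.e+00] [0.1 0.5 0.6] 0.5508997614373635
```

Emit:
{"name": "carry_out", "arguments": {
  "steps": [0.55,0,0,-0.2,0,0.55,0,0,-0.3,0,0.55,0,0,-0.33,0,0.55,0,0,-0.33,0,0.2,0,0,-0.33,0,0.1,0,0,-0.33,0,0.1,0,0,-0.33,0,0.1,0,0,-0.33,0,0.1,0,0,-0.33,0,0.1,0,0,-0.33,0],
  "grip_force": 15
}}

```text
clock: 2.9
position: [0.4336, 0.2344, 0.0041]
ee_rot: [-1.17, 1.268, -1.268]
force: [-1.1, -0.7, 6.7]
width: 0.309
```

```bash
python3 st.py
```

```text
2.9 [433.6 234.4   4.1] jawyaw -4.57 tilt [ 3.e-04  4.e-04 -1.e+00] [-1.1 -0.7  6.7] 0.3088210156881171
```

Emit:
{"name": "carry_out", "arguments": {
  "steps": [0.1,0,0,0.1,0,0.1,0,0,0.3,0,0.1,0,0,0.6,0,0.1,0,0,1,0]
}}

```text
clock: 3.3
position: [0.4325, 0.2334, 0.1043]
ee_rot: [-1.173, 1.269, -1.269]
force: [-0.3, -0.0, -0.4]
width: 0.31
```

Emit:
{"name": "carry_out", "arguments": {
  "steps": [0.1,0.06,-0.45,0,0.12,0.1,0.12,-0.9,0,0.24,0.1,0.13,-1,0,0.24]
}}

```text
clock: 3.6
position: [0.4468, 0.1291, 0.1047]
ee_rot: [-1.258, 1.129, -1.132]
force: [0.1, 0.2, -1.2]
width: 0.308
```

Emit:
{"name": "carry_out", "arguments": {
  "steps": [0.1,0.06,-0.45,0,0.12,0.1,0.12,-0.9,0,0.24,0.1,0.13,-1,0,0.24]
}}

```text
clock: 3.9
position: [0.4597, 0.029, 0.1043]
ee_rot: [-1.335, 0.99, -0.992]
force: [0.1, 1.1, -0.4]
width: 0.308
```

Emit:
{"name": "carry_out", "arguments": {
  "steps": [0.1,0.06,-0.45,0,0.12,0.1,0.12,-0.9,0,0.24,0.1,0.13,-1,0,0.24]
}}

```text
clock: 4.2
position: [0.4727, -0.0709, 0.1043]
ee_rot: [-1.4, 0.846, -0.85]
force: [-0.2, -0.3, 0.0]
width: 0.307
```

Emit:
{"name": "carry_out", "arguments": {
  "steps": [0.1,0.06,-0.45,0,0.12,0.1,0.12,-0.9,0,0.24,0.1,0.13,-1,0,0.24]
}}

```text
clock: 4.5
position: [0.4856, -0.1709, 0.1043]
ee_rot: [-1.456, 0.702, -0.705]
force: [-1.4, -0.2, 0.4]
width: 0.307
```

Emit:
{"name": "carry_out", "arguments": {
  "steps": [0.1,0.06,-0.45,0,0.12,0.1,0.12,-0.9,0,0.23,0.1,0.12,-1,0,0.23,0.1,0.12,-1,0,0.23,0.1,0.12,-1,0,0.23]
}}

```text
clock: 5.0
position: [0.4975, -0.2636, 0.1035]
ee_rot: [-1.496, 0.561, -0.56]
force: [0.4, 1.3, 0.0]
width: 0.309
```

```bash
python3 st.py; python3 - <<'E'
from h import *
o=[]
for n in("scene","top"):
    im,d=get_image(n); np.savez(n+"1.npz",im=im,d=d); p=proj(camera_info(n),[arm.observe()["position"]])[0]; print(n,p)
    x,y=(p-[45,40]).astype(int); o.append(cv2.resize(im[y:y+90,x:x+95,::-1],None,fx=4,fy=4,interpolation=cv2.INTER_CUBIC))
cv2.imwrite("pics/hold1.png",np.hstack(o))
E
```

```text
5.0 [ 497.5 -263.6  103.5] jawyaw 48.94 tilt [-7.0e-04  1.5e-03 -1.0e+00] [0.4 1.3 0. ] 0.30918976430273615
scene [273.42914396 181.4548645 ]
top [375.09437554 202.86609419]
```

View pics/hold1.png

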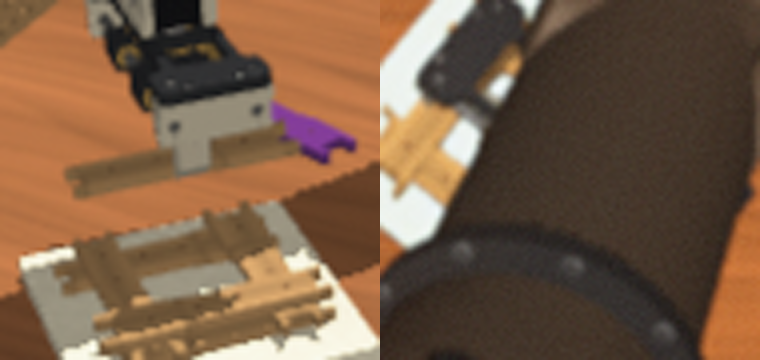

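The scene crop shows the bar held level across the jaws, its ends at about (241,187) and (302,177) in image pixels. The arm hides the bar in the top view. Now I measure its offset along its axis relative to the TCP.

```bash
cat >> h.py <<'E'
def held(im,tcp,jaw,n="scene",dz=.0026):
    c=camera_info(n); h,s,v=hsvf(im); u,w=np.meshgrid(range(640),range(400))
    G=ray(c,np.c_[u.ravel(),w.ravel()],tcp[2]+dz); q=(G-tcp)[:,:2]*1000; j=np.radians(jaw)
    ac=q@[np.cos(j),np.sin(j)]; al=q@[np.sin(j),-np.cos(j)]
    m=((h>=11)&(h<25)&(s>70)&(s<158)&(v>60)).ravel()&(abs(ac)<26)&(abs(al)<110)
    for a0 in range(-24,25,6):
        k=m&(abs(ac-a0)<3); print("across",a0,k.sum(),np.round(np.percentile(al[k],[0,2,98,100]),1) if k.sum()>5 else "")
E
python3 - <<'E'
from h import *
held(np.load("scene1.npz")["im"],np.array([.4975,-.2645,.1035]),49)
E
```

```text
across -24 24 [-103.7  -51.6   81.4   86.6]
across -18 50 [-109.4  -79.9   76.6   79.1]
across -12 55 [-77.3 -74.5  77.7  80.4]
across -6 52 [-75.4 -72.8  80.5 106.6]
across 0 55 [-70.9 -68.8  81.6 100.4]
across 6 53 [-67.1 -64.4  80.5 105.2]
across 12 57 [-77.3 -74.4  79.3  81.9]
across 18 62 [-77.9 -74.8  80.2  94.2]
across 24 57 [-76.  -73.1  81.7  84.4]
```

Emit:
{"name": "carry_out", "arguments": {
  "steps": [0.1,-0.02,-0.15,0,0,0.1,-0.02,-0.15,-0.2,0,0.1,-0.02,-0.15,-0.4,0,0.1,-0.02,-0.15,-0.5,0,0.1,-0.02,-0.15,-0.55,0,0.1,-0.02,-0.15,-0.55,0,0.1,-0.02,-0.15,-0.55,0]
}}

```text
clock: 5.8
position: [0.4959, -0.281, 0.0494]
ee_rot: [-1.497, 0.559, -0.561]
force: [-0.4, 0.3, -0.1]
width: 0.31
```

```bash
python3 st.py; python3 st.py; python3 - <<'E'
from h import *
get_image("scene")
E
python3 st.py
```

```text
5.8 [ 495.9 -281.    49.4] jawyaw 48.97 tilt [ 8.e-04 -4.e-04 -1.e+00] [-0.4  0.3 -0.1] 0.3096170375499624
5.8 [ 495.9 -281.    49.4] jawyaw 48.97 tilt [ 8.e-04 -4.e-04 -1.e+00] [-0.4  0.3 -0.1] 0.3096170375499624
5.85 [ 496.  -281.1   49.5] jawyaw 48.98 tilt [ 1.1e-03 -5.0e-04 -1.0e+00] [-0.9 -0.9  0.2] 0.3072088195961922
```

Emit:
{"name": "carry_out", "arguments": {
  "steps": [0.1,0,0.017,-0.03,0,0.1,0,0.017,-0.06,0,0.1,0,0.017,-0.09,0,0.1,0,0.017,-0.11,0,0.1,0,0.017,-0.12,0,0.1,0,0.017,-0.12,0]
}}

```text
clock: 6.45
position: [0.4954, -0.279, 0.0371]
ee_rot: [-1.497, 0.56, -0.56]
force: [-1.7, 0.6, 7.8]
width: 0.307
```

```bash
python3 st.py; python3 - <<'E'
from h import *
im,d=get_image("scene"); np.savez("scene2.npz",im=im,d=d); s=arm.observe(); 
held(im,np.array([.4957,-.2795,s["position"][2]]),49)
E
python3 st.py
```

```text
6.45 [ 495.4 -279.    37.1] jawyaw 48.97 tilt [-1.e-04  3.e-04 -1.e+00] [-1.7  0.6  7.8] 0.30721513586898236
across -24 30 [-85.9 -84.3 104.7 107.7]
across -18 43 [-104.8  -87.3  104.1  106.3]
across -12 51 [-107.5 -102.8  107.4  108.6]
across -6 59 [-105.5 -103.1   77.4  109.7]
across 0 58 [-108.9 -103.9   76.1  108.3]
across 6 63 [-109.6 -105.2   86.   109.4]
across 12 72 [-107.6 -104.5   84.2   87.9]
across 18 72 [-108.3 -101.5   85.4   89.1]
across 24 60 [-109.  -104.1   79.7   87.7]
6.5 [ 495.3 -279.    37.1] jawyaw 48.97 tilt [-1.e-04  3.e-04 -1.e+00] [-2.5  0.9  6.8] 0.308460629472637
```

Contact shows about 7 N at the expected height. I release, lift and go back for the next bar.

Emit:
{"name": "carry_out", "arguments": {
  "steps": [0.36,0,0,0,0,0.42,0,0,0,0,0.5,0,0,0,0,0.5,0,0,0,0,0.5,0,0,0.1,0,0.5,0,0,0.3,0,0.5,0,0,0.7,0,0.5,0,0,0.7,0]
}}

```text
clock: 7.3
position: [0.4981, -0.2807, 0.1118]
ee_rot: [-1.498, 0.554, -0.567]
force: [-0.1, 0.4, -0.2]
width: 0.5
```

Emit:
{"name": "carry_out", "arguments": {
  "steps": [0.5,0.02,0.45,0,-0.08,0.5,0.04,0.9,0,-0.16,0.5,0.04,1,0,-0.16]
}}

```text
clock: 7.6
position: [0.5, -0.1733, 0.1069]
ee_rot: [-1.467, 0.655, -0.653]
force: [-0.4, -0.3, -0.2]
width: 0.495
```

Emit:
{"name": "carry_out", "arguments": {
  "steps": [0.5,0.02,0.45,0,-0.08,0.5,0.04,0.9,0,-0.16,0.5,0.04,1,0,-0.16]
}}

```text
clock: 7.9
position: [0.5038, -0.0735, 0.1068]
ee_rot: [-1.435, 0.751, -0.749]
force: [-0.1, 0.2, 0.2]
width: 0.5
```

Emit:
{"name": "carry_out", "arguments": {
  "steps": [0.5,0.02,0.45,0,-0.08,0.5,0.04,0.9,0,-0.16,0.5,0.04,1,0,-0.16]
}}

```text
clock: 8.2
position: [0.5078, 0.0262, 0.1069]
ee_rot: [-1.398, 0.847, -0.846]
force: [0.2, 0.5, -0.5]
width: 0.496
```

Emit:
{"name": "carry_out", "arguments": {
  "steps": [0.5,0.02,0.45,0,-0.08,0.5,0.04,0.9,0,-0.16,0.5,0.04,1,0,-0.16]
}}

```text
clock: 8.5
position: [0.5117, 0.1261, 0.1069]
ee_rot: [-1.355, 0.942, -0.941]
force: [-0.7, -0.1, 0.3]
width: 0.496
```

Emit:
{"name": "carry_out", "arguments": {
  "steps": [0.5,0.01,0.45,0,-0.08,0.5,0.02,0.9,0,-0.15,0.5,0.02,1,0,-0.15,0.5,0.02,1,0,-0.15]
}}

```text
clock: 8.9
position: [0.5135, 0.2223, 0.1066]
ee_rot: [-1.313, 1.031, -1.031]
force: [-0.4, -1.0, 0.1]
width: 0.504
```

```bash
python3 st.py; python3 - <<'E'
from h import *
o=[]
for n in("scene","top"):
    im,d=get_image(n); np.savez(n+"3.npz",im=im,d=d); p=proj(camera_info(n),[.53,-.243,.04])[0]
    x,y=(p-[48,45]).astype(int); o.append(cv2.resize(im[y:y+90,x:x+96,::-1],None,fx=4,fy=4,interpolation=cv2.INTER_CUBIC))
cv2.imwrite("pics/st3.png",np.hstack(o))
E
```

```text
8.9 [513.5 222.3 106.6] jawyaw 13.70 tilt [ 1.e-04  1.e-04 -1.e+00] [-0.4 -1.   0.1] 0.5043364492204979
```

View pics/st3.png

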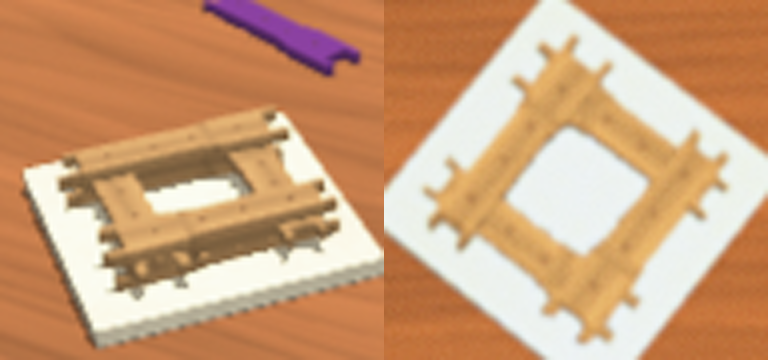

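The crop shows the new layer-3 bar lying flat and parallel to low5. I measure it while going down on the second bar.

Emit:
{"name": "carry_out", "arguments": {
  "steps": [0.5,0,0.37,-0.2,-0.01,0.5,0,0.37,-0.6,-0.01,0.5,0,0.37,-0.8,-0.01,0.5,0,0.37,-0.8,-0.01,0.5,0,0.37,-0.8,-0.01]
}}

```text
clock: 9.5
position: [0.5141, 0.2558, 0.0272]
ee_rot: [-1.308, 1.042, -1.043]
force: [-0.1, 0.3, 0.9]
width: 0.498
```

```bash
python3 st.py; cat >> h.py <<'E'
BC=np.array([529.5,-242.5]); BY=np.radians(-40.8); EX=np.array([np.cos(BY),np.sin(BY)]); EY=np.array([-EX[1],EX[0]])
def layer(tag,zc,zt,C={"top":(529.6,-241.8),"scene":(529.4,-243.3)}):
    for n in("scene","top"):
        c=camera_info(n); D=np.load(n+tag+".npz"); im=D["im"]; W=cloud(c,cv2.medianBlur(D["d"],5)); h,s,v=hsvf(im)
        pine=(h>12)&(h<25)&(s>70)&(s<158)&(v>90)
        k=pine&(np.hypot(W[...,0]-.53,W[...,1]+.243)<.15)&(W[...,2]>zc)
        for P,a,uv in comps(n,im,k,100,3000,zt):
            r=pca(P); q=r[:2]-C[n]; print(n,a,r,"board xy",np.round([q@EX,q@EY],1))
E
python3 - <<'E'
from h import *
layer("3",.0395,.0445)
E
```

```text
9.5 [514.1 255.8  27.2] jawyaw 12.84 tilt [-0.    -0.001 -1.   ] [-0.1  0.3  0.9] 0.4982959674773994
scene 408 [ 498.7 -277.5  154.    46.2  -41.2] board xy [ -0.9 -45.9]
scene 461 [ 563.4 -204.6  155.1   43.2  -40.9] board xy [ 0.5 51.5]
top 606 [ 560.9 -203.7  145.8   35.1  -40.6] board xy [-1.2 49.3]
top 621 [ 496.8 -277.2  146.8   35.1  -41.1] board xy [ -1.7 -48.2]
```

Emit:
{"name": "carry_out", "arguments": {
  "steps": [0.5,0,0.03,-0.12,0.01,0.5,0,0.03,-0.2,0.01,0.5,0,0.03,-0.23,0.01,0.5,0,0.03,-0.23,0.01,0.2,0,0.03,-0.23,0.01,0.1,0,0.03,-0.23,0.01,0.1,0,0.03,-0.23,0.01,0.1,0,0.03,-0.23,0.01,0.1,0,0.03,-0.23,0.01]
}}

```text
clock: 10.4
position: [0.5136, 0.261, 0.004]
ee_rot: [-1.31, 1.035, -1.035]
force: [-0.6, -0.5, 3.3]
width: 0.308
```

```bash
python3 st.py
```

```text
10.4 [513.6 261.    4. ] jawyaw 13.42 tilt [ 4.e-04  3.e-04 -1.e+00] [-0.6 -0.5  3.3] 0.3080659674936114
```

Emit:
{"name": "carry_out", "arguments": {
  "steps": [0.1,0,0,0.1,0,0.1,0,0,0.3,0,0.1,0,0,0.6,0,0.1,0,0,1,0,0.1,0,0,1,0,0.1,0,0,1,0]
}}

```text
clock: 11.0
position: [0.514, 0.2613, 0.1051]
ee_rot: [-1.308, 1.034, -1.035]
force: [0.2, -0.4, -0.4]
width: 0.31
```

```bash
python3 st.py; python3 - <<'E'
from h import *
s=arm.observe();M=Rn.from_rotvec(s["ee_rot"]).as_matrix()
for n in("scene","top"):
    im,d=get_image(n); np.savez(n+"4.npz",im=im,d=d); print(n); held(im,s["position"],np.degrees(np.arctan2(M[1,2],M[0,2])),n)
E
```

```text
11.0 [514.  261.3 105.1] jawyaw 13.43 tilt [ 0.0021  0.0016 -1.    ] [ 0.2 -0.4 -0.4] 0.30956065779054187
scene
across -24 31 [-108.  -106.7   73.2   74.5]
across -18 61 [-107.5  -96.7   78.5   79. ]
across -12 61 [-108.7 -104.5   76.2   78.8]
across -6 65 [-108.2 -107.3   75.3   78.8]
across 0 87 [-108.9 -103.6   65.9   67.6]
across 6 103 [-108.4 -100.4   67.3   78.5]
across 12 119 [-109.5 -105.6   76.2   78.4]
across 18 98 [-107.   -99.5   74.    78.2]
across 24 23 [-106.  -105.3   77.2   78.2]
top
across -24 7 [-77.5 -68.5   7.2   7.5]
across -18 24 [-81.3 -80.2  76.2  77.3]
across -12 78 [-102.7  -99.3   76.9   78.4]
across -6 55 [-104.1 -102.2   66.9   67.5]
across 0 54 [-103.7  -96.1   66.2   68.1]
across 6 66 [-104.6 -102.6   66.2   67.3]
across 12 91 [-104.1 -103.3   76.2   79.1]
across 18 52 [-104.6 -102.7   77.2   79.6]
across 24 9 [-108.9 -108.5  -35.6  -35.5]
```

Emit:
{"name": "carry_out", "arguments": {
  "steps": [0.1,0.05,-0.45,0,-0.12,0.1,0.1,-0.9,0,-0.24,0.1,0.1,-1,0,-0.24]
}}

```text
clock: 11.4
position: [0.5232, 0.1545, 0.1027]
ee_rot: [-1.23, 1.182, -1.184]
force: [0.3, -0.2, 0.1]
width: 0.307
```

Emit:
{"name": "carry_out", "arguments": {
  "steps": [0.1,0.05,-0.45,0,-0.12,0.1,0.1,-0.9,0,-0.24,0.1,0.1,-1,0,-0.24]
}}

```text
clock: 11.7
position: [0.5331, 0.0548, 0.103]
ee_rot: [-1.137, 1.319, -1.322]
force: [-0.5, 0.3, -1.1]
width: 0.306
```

Emit:
{"name": "carry_out", "arguments": {
  "steps": [0.1,0.05,-0.45,0,-0.12,0.1,0.1,-0.9,0,-0.24,0.1,0.1,-1,0,-0.24]
}}

```text
clock: 12.0
position: [0.543, -0.0447, 0.1032]
ee_rot: [-1.032, 1.453, -1.457]
force: [-0.2, 0.1, -0.4]
width: 0.311
```

Emit:
{"name": "carry_out", "arguments": {
  "steps": [0.1,0.05,-0.45,0,-0.12,0.1,0.1,-0.9,0,-0.24,0.1,0.1,-1,0,-0.24]
}}

```text
clock: 12.3
position: [0.553, -0.1443, 0.1034]
ee_rot: [-0.914, 1.584, -1.588]
force: [-0.8, -0.3, -0.3]
width: 0.31
```

Emit:
{"name": "carry_out", "arguments": {
  "steps": [0.1,0.05,-0.45,0,-0.12,0.1,0.1,-0.9,0,-0.24,0.1,0.12,-1,0,-0.245,0.1,0.12,-1,0,-0.245]
}}

```text
clock: 12.7
position: [0.5649, -0.2403, 0.1029]
ee_rot: [-0.785, 1.712, -1.712]
force: [0.2, 0.3, -1.1]
width: 0.311
```

Emit:
{"name": "carry_out", "arguments": {
  "steps": [0.1,0,-0.2,0,0,0.1,0,-0.375,0,0,0.1,0,-0.375,-0.2,0,0.1,0,-0.375,-0.35,0,0.1,0,-0.375,-0.45,0,0.1,0,-0.375,-0.45,0,0.1,0,-0.375,-0.45,0]
}}

```text
clock: 13.4
position: [0.5656, -0.2757, 0.0586]
ee_rot: [-0.785, 1.711, -1.71]
force: [0.4, -1.5, 1.0]
width: 0.309
```

```bash
python3 st.py
```

```text
13.4 [ 565.6 -275.7   58.6] jawyaw -40.73 tilt [-5.e-04  5.e-04 -1.e+00] [ 0.4 -1.5  1. ] 0.30947621033768613
```

Emit:
{"name": "carry_out", "arguments": {
  "steps": [0.1,0.008,-0.006,-0.03,0,0.1,0.008,-0.006,-0.06,0,0.1,0.008,-0.006,-0.09,0,0.1,0.008,-0.006,-0.11,0,0.1,0.008,-0.006,-0.118,0,0.1,0.008,-0.006,-0.118,0]
}}

```text
clock: 14.0
position: [0.5661, -0.2772, 0.0468]
ee_rot: [-0.784, 1.712, -1.711]
force: [0.2, -0.0, -0.4]
width: 0.309
```

```bash
python3 st.py
```

```text
14.0 [ 566.1 -277.2   46.8] jawyaw -40.80 tilt [-2.e-04  0.e+00 -1.e+00] [ 0.2 -0.  -0.4] 0.3085408858355382
```

Emit:
{"name": "carry_out", "arguments": {
  "steps": [0.1,0,0,-0.003,0,0.1,0,0,-0.006,0,0.1,0,0,-0.006,0]
}}

```text
clock: 14.3
position: [0.5663, -0.2773, 0.0466]
ee_rot: [-0.783, 1.711, -1.712]
force: [0.0, 1.0, 1.9]
width: 0.31
```

Emit:
{"name": "carry_out", "arguments": {
  "steps": [0.1,0,0,-0.004,0,0.36,0,0,-0.004,0,0.42,0,0,-0.004,0,0.5,0,0,-0.004,0,0.5,0,0,-0.004,0,0.5,0,0,0.1,0,0.5,0,0,0.3,0,0.5,0,0,0.65,0]
}}

```text
clock: 15.1
position: [0.565, -0.2765, 0.1109]
ee_rot: [-0.786, 1.715, -1.71]
force: [0.5, -0.5, -0.1]
width: 0.501
```

Emit:
{"name": "carry_out", "arguments": {
  "steps": [0.5,0.03,0.45,0,0.12,0.5,0.05,0.9,0,0.23,0.5,0.06,1,0,0.23]
}}

```text
clock: 15.4
position: [0.5732, -0.1708, 0.1119]
ee_rot: [-0.912, 1.585, -1.579]
force: [0.3, -0.2, -0.9]
width: 0.501
```

Emit:
{"name": "carry_out", "arguments": {
  "steps": [0.5,0.03,0.45,0,0.12,0.5,0.05,0.9,0,0.23,0.5,0.06,1,0,0.23]
}}

```text
clock: 15.7
position: [0.5787, -0.0708, 0.1116]
ee_rot: [-1.026, 1.458, -1.454]
force: [-0.3, 0.5, -1.4]
width: 0.499
```

Emit:
{"name": "carry_out", "arguments": {
  "steps": [0.5,0.03,0.45,0,0.12,0.5,0.05,0.9,0,0.23,0.5,0.06,1,0,0.23]
}}

```text
clock: 16.0
position: [0.5845, 0.0289, 0.1116]
ee_rot: [-1.126, 1.329, -1.325]
force: [0.1, 0.8, 0.0]
width: 0.503
```

Emit:
{"name": "carry_out", "arguments": {
  "steps": [0.5,0.03,0.45,0,0.12,0.5,0.05,0.9,0,0.23,0.5,0.06,1,0,0.23]
}}

```text
clock: 16.3
position: [0.5902, 0.129, 0.1116]
ee_rot: [-1.215, 1.197, -1.194]
force: [-1.1, 0.4, 0.4]
width: 0.497
```

Emit:
{"name": "carry_out", "arguments": {
  "steps": [0.5,0.03,0.45,0,0.12,0.5,0.05,0.9,0,0.23,0.5,0.08,1,0,0.25,0.5,0.08,1,0,0.25,0.5,0.08,1,0,0.25]
}}

```text
clock: 16.8
position: [0.5986, 0.2206, 0.1114]
ee_rot: [-1.3, 1.057, -1.059]
force: [-0.3, 0.3, 0.9]
width: 0.499
```

```bash
python3 st.py; python3 - <<'E'
from h import *
for n in("scene","top"):
    im,d=get_image(n); np.savez(n+"5.npz",im=im,d=d)
print("L4"); layer("5",.049,.054)
print("L3"); layer("5",.0395,.0445)
E
```

```text
16.8 [598.6 220.6 111.4] jawyaw 11.66 tilt [ 2.0e-04 -1.6e-03 -1.0e+00] [-0.3  0.3  0.9] 0.498872247789948
L4
scene 375 [ 566.3 -278.1  153.5   36.    49.1] board xy [50.7 -2.2]
top 617 [ 565.8 -277.9  147.9   35.8   48.8] board xy [51.  -3.7]
L3
scene 1081 [ 524.  -253.1  180.9  175.8   58.9] board xy [  2.3 -10.9]
top 1589 [ 526.4 -243.3  152.   149.7   49.2] board xy [-1.4 -3.2]
```

Emit:
{"name": "carry_out", "arguments": {
  "steps": [0.5,0,0.37,-0.2,0,0.5,0,0.37,-0.6,0,0.5,0,0.37,-0.8,0,0.5,0,0.37,-0.85,0,0.5,0,0.37,-0.85,0,0.5,0,0.37,-0.85,0]
}}

```text
clock: 17.5
position: [0.5994, 0.2591, 0.0278]
ee_rot: [-1.298, 1.056, -1.057]
force: [0.0, 0.5, -0.0]
width: 0.499
```

```bash
python3 st.py
```

```text
17.5 [599.4 259.1  27.8] jawyaw 11.75 tilt [ 1.8e-03  5.0e-04 -1.0e+00] [ 0.   0.5 -0. ] 0.49887062486623224
```

Emit:
{"name": "carry_out", "arguments": {
  "steps": [0.5,0,-0.01,-0.12,0,0.5,0,-0.01,-0.2,0,0.5,0,-0.01,-0.235,0,0.5,0,-0.01,-0.235,0,0.2,0,-0.01,-0.235,0,0.1,0,-0.01,-0.235,0,0.1,0,-0.01,-0.235,0,0.1,0,-0.01,-0.235,0,0.1,0,-0.01,-0.235,0]
}}

```text
clock: 18.4
position: [0.5982, 0.2588, 0.0028]
ee_rot: [-1.3, 1.056, -1.055]
force: [0.2, 0.0, -0.3]
width: 0.31
```

Emit:
{"name": "carry_out", "arguments": {
  "steps": [0.1,0,0,0.1,0,0.1,0,0,0.3,0,0.1,0,0,0.6,0,0.1,0,0,1,0,0.1,0,0,1,0,0.1,0,0,1,0]
}}

```text
clock: 19.0
position: [0.599, 0.2592, 0.1045]
ee_rot: [-1.297, 1.054, -1.056]
force: [-0.3, -0.3, -0.9]
width: 0.307
```

```bash
python3 st.py; python3 - <<'E'
from h import *
s=arm.observe();M=Rn.from_rotvec(s["ee_rot"]).as_matrix()
for n in("scene","top"):
    im,d=get_image(n); np.savez(n+"6.npz",im=im,d=d); print(n); held(im,s["position"],np.degrees(np.arctan2(M[1,2],M[0,2])),n)
E
```

```text
19.0 [599.  259.2 104.5] jawyaw 11.85 tilt [ 0.0025  0.0014 -1.    ] [-0.3 -0.3 -0.9] 0.3070290105211315
scene
across -24 20 [-108.8 -108.1  109.1  109.9]
across -18 62 [-108.5 -106.5  108.9  109.6]
across -12 74 [-109.6 -106.8  107.8  108.9]
across -6 59 [-109.  -105.3  106.1  108.3]
across 0 55 [-108.4 -101.7  107.9  109.7]
across 6 97 [-109.7 -107.8  107.5  109.4]
across 12 139 [-109.4 -107.3  106.5  108.8]
across 18 92 [-108.8 -107.2   77.3  108.1]
across 24 12 [-108.2 -107.9  109.8  109.9]
top
across -24 9 [-90.4 -90.4   8.4   8.8]
across -18 16 [-89.6 -89.5  11.   11.7]
across -12 70 [-88.7 -88.2  77.2  79.9]
across -6 55 [-72.4 -69.8  70.6  71.1]
across 0 57 [-96.3 -95.7  69.1  69.6]
across 6 57 [-100.8 -100.3   69.9   70.6]
across 12 72 [-102.4 -101.8   78.1   79.4]
across 18 14 [-101.1 -101.    69.    69.6]
across 24 6 [-102.3 -102.1  -57.6  -56.5]
```

Emit:
{"name": "carry_out", "arguments": {
  "steps": [0.1,-0.1,-0.45,0,-0.12,0.1,-0.2,-0.9,0,-0.234,0.1,-0.21,-0.93,0,-0.234]
}}

```text
clock: 19.4
position: [0.5755, 0.1578, 0.1018]
ee_rot: [-1.221, 1.2, -1.202]
force: [0.2, -0.7, 0.5]
width: 0.308
```

Emit:
{"name": "carry_out", "arguments": {
  "steps": [0.1,-0.1,-0.45,0,-0.12,0.1,-0.2,-0.9,0,-0.234,0.1,-0.21,-0.93,0,-0.234]
}}

```text
clock: 19.7
position: [0.5541, 0.0655, 0.1021]
ee_rot: [-1.128, 1.334, -1.336]
force: [0.1, -0.1, -0.7]
width: 0.314
```

Emit:
{"name": "carry_out", "arguments": {
  "steps": [0.1,-0.1,-0.45,0,-0.12,0.1,-0.2,-0.9,0,-0.234,0.1,-0.21,-0.93,0,-0.234]
}}

```text
clock: 20.0
position: [0.533, -0.0269, 0.1023]
ee_rot: [-1.024, 1.465, -1.468]
force: [0.4, -0.3, -0.1]
width: 0.309
```

Emit:
{"name": "carry_out", "arguments": {
  "steps": [0.1,-0.1,-0.45,0,-0.12,0.1,-0.2,-0.9,0,-0.234,0.1,-0.21,-0.93,0,-0.234]
}}

```text
clock: 20.3
position: [0.5121, -0.1193, 0.1026]
ee_rot: [-0.908, 1.593, -1.596]
force: [0.3, -0.1, -0.5]
width: 0.305
```

Emit:
{"name": "carry_out", "arguments": {
  "steps": [0.1,-0.1,-0.45,0,-0.12,0.1,-0.2,-0.9,0,-0.234,0.1,-0.23,-0.96,0,-0.234,0.1,-0.23,-0.96,-0.2,-0.234,0.1,-0.23,-0.96,-0.35,-0.234,0.1,-0.23,-0.96,-0.45,-0.234,0.1,-0.23,-0.96,-0.45,-0.234,0.1,-0.23,-0.96,-0.45,-0.234]
}}

```text
clock: 21.1
position: [0.4913, -0.2088, 0.0578]
ee_rot: [-0.785, 1.711, -1.711]
force: [-1.0, -0.8, 0.9]
width: 0.31
```

```bash
python3 st.py
```

```text
21.1 [ 491.3 -208.8   57.8] jawyaw -40.76 tilt [-6.e-04  1.e-04 -1.e+00] [-1.  -0.8  0.9] 0.3099213193665211
```

Emit:
{"name": "carry_out", "arguments": {
  "steps": [0.1,0.008,0,-0.03,0,0.1,0.008,0,-0.06,0,0.1,0.008,0,-0.085,0,0.1,0.008,0,-0.1,0,0.1,0.008,0,-0.108,0,0.1,0.008,0,-0.112,0,0.1,0.008,0,-0.112,0]
}}

```text
clock: 21.8
position: [0.492, -0.2092, 0.0466]
ee_rot: [-0.784, 1.711, -1.712]
force: [0.1, 0.3, 0.7]
width: 0.308
```

Emit:
{"name": "carry_out", "arguments": {
  "steps": [0.1,0,0,-0.004,0,0.1,0,0,-0.008,0,0.1,0,0,-0.008,0]
}}

```text
clock: 22.1
position: [0.492, -0.2092, 0.0458]
ee_rot: [-0.784, 1.711, -1.711]
force: [0.1, 0.2, -0.4]
width: 0.308
```

Emit:
{"name": "carry_out", "arguments": {
  "steps": [0.1,0,0,-0.003,0,0.1,0,0,-0.006,0,0.1,0,0,-0.006,0]
}}

```text
clock: 22.4
position: [0.492, -0.2092, 0.0452]
ee_rot: [-0.784, 1.711, -1.711]
force: [0.2, 0.2, -0.9]
width: 0.31
```

Emit:
{"name": "carry_out", "arguments": {
  "steps": [0.1,0,0,-0.003,0,0.1,0,0,-0.006,0,0.1,0,0,-0.006,0]
}}

```text
clock: 22.7
position: [0.4921, -0.2092, 0.0452]
ee_rot: [-0.783, 1.712, -1.711]
force: [-2.2, 1.3, 7.8]
width: 0.311
```

Contact at 7.8 N. I release, retreat over the paver and measure the stack and paver.

Emit:
{"name": "carry_out", "arguments": {
  "steps": [0.36,0,0,0.002,0,0.42,0,0,0.002,0,0.5,0,0,0.002,0,0.5,0,0,0.002,0,0.5,0,0,0.1,0,0.5,0,0,0.3,0,0.5,0,0,0.7,0,0.5,0,0,1,0]
}}

```text
clock: 23.5
position: [0.492, -0.2097, 0.1469]
ee_rot: [-0.783, 1.711, -1.713]
force: [1.2, 0.8, -0.4]
width: 0.5
```

Emit:
{"name": "carry_out", "arguments": {
  "steps": [0.5,0.1,0.4,0.2,0,0.5,0.2,0.8,0.2,0,0.5,0.2,1,0.2,0]
}}

```text
clock: 23.8
position: [0.5137, -0.1055, 0.1659]
ee_rot: [-0.783, 1.708, -1.708]
force: [0.1, 0.3, -0.8]
width: 0.498
```

Emit:
{"name": "carry_out", "arguments": {
  "steps": [0.5,0,0.4,0,0,0.5,0,0.8,0,0,0.5,0,1,0,0,0.5,0,1,0,0]
}}

```text
clock: 24.2
position: [0.512, -0.0055, 0.165]
ee_rot: [-0.787, 1.709, -1.707]
force: [-0.2, 1.3, 1.0]
width: 0.5
```

Emit:
{"name": "carry_out", "arguments": {
  "steps": [0.5,-0.2,0.4,0,0,0.5,-0.4,0.8,0,0,0.5,-0.5,1,0,0,0.5,-0.5,1,0,0]
}}

```text
clock: 24.6
position: [0.4608, 0.0929, 0.1649]
ee_rot: [-0.787, 1.71, -1.708]
force: [-0.2, 0.3, 0.7]
width: 0.502
```

```bash
python3 st.py; python3 - <<'E'
from h import *
o=[]
for n in("scene","top"):
    im,d=get_image(n); np.savez(n+"7.npz",im=im,d=d); p=proj(camera_info(n),[.53,-.22,.04])[0]
    x,y=(p-[58,45]).astype(int); o.append(cv2.resize(im[y:y+90,x:x+130,::-1],None,fx=3,fy=3,interpolation=cv2.INTER_CUBIC))
    c=camera_info(n); h,s,v=hsvf(im); W=cloud(c,cv2.medianBlur(d,5))
    k=(abs(W[...,1]+.025)<.11)&(W[...,0]>.45)&(W[...,0]<.65)&(abs(W[...,2]-.045)<.007)&(h<13)
    for P,a,uv in comps(n,im,k,200,6000,.045): print(n,"paver top",a,pca(P),rect(P))
cv2.imwrite("pics/st7.png",np.hstack(o))
layer("7",.049,.054)
E
```

```text
24.6 [460.8  92.9 164.9] jawyaw -40.59 tilt [-8.e-04  1.e-03 -1.e+00] [-0.2  0.3  0.7] 0.5021499012693276
scene paver top 748 [555.7 -21.9 152.   51.    8.7] [555.7 -21.9 152.   51.    8.7]
top paver top 1025 [552.7 -22.4 145.5  50.    8.3] [552.6 -22.4 145.5  50.    8.2]
scene 370 [ 494.4 -209.   154.6   38.5   49.1] board xy [-48.9   3.1]
scene 379 [ 567.2 -278.9  153.6   38.8   48.9] board xy [51.9 -2.2]
top 619 [ 566.2 -277.2  149.4   35.9   49.1] board xy [50.8 -2.9]
top 651 [ 493.  -208.4  148.5   35.4   49.2] board xy [-49.5   1.4]
```

View pics/st7.png

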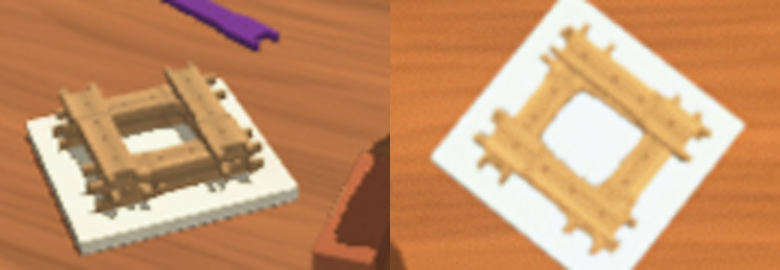

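The crop shows four layers laid squarely. In board coordinates the layer-4 bars are at about (+51, -2.6) and (-49.3, +2). I compare these with the actual layer-2 and layer-1 bars from the earlier pictures before deciding on any correction.

```bash
python3 - <<'E'
from h import *
Cn={"top":(529.6,-241.8),"scene":(529.4,-243.3)}
def ext(n,tag,z,x0,axis):
    c=camera_info(n); im=np.load(n+tag+".npz")["im"]; h,s,v=hsvf(im); u,w=np.meshgrid(range(640),range(400))
    q=ray(c,np.c_[u.ravel(),w.ravel()],z)[:,:2]*1000-Cn[n]; bx,by=q@EX,q@EY
    a,b=(by,bx) if axis=="y" else (bx,by)
    m=((h>12)&(h<25)&(s>70)&(s<158)&(v>60)).ravel()&(abs(b-x0)<18)&(abs(a)<95)
    e=a[m&(abs(a)>60)]; k=m&(abs(a)<85)
    # across extents outside end thirds
    t=b[m&(abs(a)>66)&(abs(a)<76)]
    return np.round([e.min(),e.max(),(e.min()+e.max())/2],1)
print("n, low3/low4 along y; low1/low2 along x")
for n in("top","scene"):
    for x0 in(50,-50): print(n,"L2 x",x0,ext(n,"3",.035,x0,"y"),"before",ext(n,"0",.035,x0,"y"))
    for y0 in(50,-50): print(n,"L3 y",y0,ext(n,"3",.0445,y0,"x"))
    for x0 in(50,-50): print(n,"L4 x",x0,ext(n,"7",.054,x0,"y"))
E
```

```text
n, low3/low4 along y; low1/low2 along x
top L2 x 50 [-75.1  78.2   1.6] before [-75.1  78.2   1.6]
top L2 x -50 [-77.4  77.1  -0.1] before [-77.4  77.1  -0.1]
top L3 y 50 [-81.5  93.7   6.1]
top L3 y -50 [-80.4  94.2   6.9]
top L4 x 50 [-79.2  76.3  -1.4]
top L4 x -50 [-77.1  76.9  -0.1]
scene L2 x 50 [-81.7  91.5   4.9] before [-81.7  91.5   4.9]
scene L2 x -50 [-85.2  89.3   2. ] before [-80.   89.3   4.7]
scene L3 y 50 [-87.1  80.5  -3.3]
scene L3 y -50 [-87.6  86.3  -0.6]
scene L4 x 50 [-85.1  94.9   4.9]
scene L4 x -50 [-83.2  94.4   5.6]
```

By the top view, the bar at x=-50 matches the bar two layers below. The one at x=+50 is about 3 mm off lengthwise (-1.4 against +1.6). There's time, so I'll regrip it, lift it slightly, shift it 2.6 mm along board y and lay it down again.

Emit:
{"name": "carry_out", "arguments": {
  "steps": [0.5,0.13,-0.45,0,0,0.5,0.26,-0.9,0,0,0.5,0.26,-0.92,0,0]
}}

```text
clock: 25.0
position: [0.4897, -0.0099, 0.1657]
ee_rot: [-0.774, 1.714, -1.723]
force: [-0.6, -0.8, -0.4]
width: 0.499
```

Emit:
{"name": "carry_out", "arguments": {
  "steps": [0.5,0.13,-0.45,0,0,0.5,0.26,-0.9,0,0,0.5,0.26,-0.92,0,0]
}}

```text
clock: 25.3
position: [0.5148, -0.1023, 0.1656]
ee_rot: [-0.775, 1.714, -1.724]
force: [0.4, 0.3, 0.2]
width: 0.5
```

Emit:
{"name": "carry_out", "arguments": {
  "steps": [0.5,0.13,-0.45,0,0,0.5,0.26,-0.9,0,0,0.5,0.26,-0.92,0,0]
}}

```text
clock: 25.6
position: [0.5399, -0.1942, 0.1656]
ee_rot: [-0.777, 1.713, -1.724]
force: [-0.4, 0.0, 0.8]
width: 0.5
```

Emit:
{"name": "carry_out", "arguments": {
  "steps": [0.5,0.13,-0.45,0,0,0.5,0.26,-0.9,0,0,0.5,0.27,-0.94,0,0,0.5,0.27,-0.94,-0.4,0,0.5,0.27,-0.94,-0.8,0,0.5,0.27,-0.94,-0.8,0,0.5,0.27,-0.94,-0.8,0]
}}

```text
clock: 26.3
position: [0.5664, -0.2798, 0.085]
ee_rot: [-0.784, 1.713, -1.712]
force: [-0.4, -0.9, -0.4]
width: 0.503
```

```bash
python3 st.py
```

```text
26.3 [ 566.4 -279.8   85. ] jawyaw -40.87 tilt [-1.4e-03 -2.0e-04 -1.0e+00] [-0.4 -0.9 -0.4] 0.5032919754629677
```

Emit:
{"name": "carry_out", "arguments": {
  "steps": [0.5,0,0.025,0,0,0.5,0,0.025,-0.2,0,0.5,0,0.025,-0.32,0,0.5,0,0.025,-0.375,0,0.5,0,0.025,-0.375,0,0.36,0,0.025,-0.375,0,0.2,0,0.025,-0.375,0,0.1,0,0.025,-0.375,0,0.1,0,0.025,-0.375,0,0.1,0,0.025,-0.375,0]
}}

```text
clock: 27.3
position: [0.5674, -0.2769, 0.0477]
ee_rot: [-0.783, 1.711, -1.712]
force: [0.6, 1.3, 6.4]
width: 0.309
```

Emit:
{"name": "carry_out", "arguments": {
  "steps": [0.1,0,0,0.03,0,0.1,0,0,0.06,0,0.1,0.006,0.012,0.06,0,0.1,0.011,0.025,0.06,0,0.1,0.011,0.025,0.06,0,0.1,0.011,0.025,0.03,0,0.1,0.011,0.025,0.015,0,0.1,0.011,0.025,0.005,0,0.1,0.011,0.025,0,0,0.1,0.011,0.025,0,0]
}}

```text
clock: 28.3
position: [0.568, -0.2741, 0.0477]
ee_rot: [-0.783, 1.712, -1.711]
force: [-2.1, 2.2, 8.8]
width: 0.306
```

```bash
python3 st.py
```

```text
28.3 [ 568.  -274.1   47.7] jawyaw -40.81 tilt [ 0.e+00  6.e-04 -1.e+00] [-2.1  2.2  8.8] 0.3062632582889882
```

Emit:
{"name": "carry_out", "arguments": {
  "steps": [0.36,0,0,0.002,0,0.42,0,0,0.002,0,0.5,0,0,0.002,0,0.5,0,0,0.002,0,0.5,0,0,0.1,0,0.5,0,0,0.3,0,0.5,0,0,0.7,0,0.5,0,0,1,0]
}}

```text
clock: 29.1
position: [0.5682, -0.2747, 0.1496]
ee_rot: [-0.783, 1.711, -1.713]
force: [0.2, -0.2, 0.4]
width: 0.499
```

Emit:
{"name": "carry_out", "arguments": {
  "steps": [0.85,-0.02,0.4,0,-0.15,0.85,-0.04,0.8,0,-0.3,0.85,-0.04,0.9,0,-0.3]
}}

```text
clock: 29.4
position: [0.5647, -0.1787, 0.1474]
ee_rot: [-0.601, 1.867, -1.861]
force: [0.5, -0.1, -0.0]
width: 0.714
```

Emit:
{"name": "carry_out", "arguments": {
  "steps": [0.85,-0.02,0.4,0,-0.15,0.85,-0.04,0.8,0,-0.3,0.85,-0.04,0.9,0,-0.3]
}}

```text
clock: 29.7
position: [0.5602, -0.0889, 0.147]
ee_rot: [-0.397, 2.01, -2.005]
force: [0.3, 1.5, -0.1]
width: 0.846
```

Emit:
{"name": "carry_out", "arguments": {
  "steps": [0.85,-0.03,0.4,0,-0.15,0.85,-0.06,0.72,0,-0.307,0.85,-0.06,0.72,0,-0.307,0.85,-0.06,0.72,0,-0.307,0.85,-0.06,0.72,0,-0.307]
}}

```text
clock: 30.2
position: [0.5543, -0.0237, 0.1476]
ee_rot: [-0.157, 2.144, -2.146]
force: [-0.4, -1.0, -0.2]
width: 0.846
```

```bash
python3 st.py; python3 - <<'E'
from h import *
o=[]
for n in("scene","top"):
    im,d=get_image(n); np.savez(n+"8.npz",im=im,d=d); p=proj(camera_info(n),[.54,-.13,.04])[0]
    x,y=(p-[100,70]).astype(int); o.append(cv2.resize(im[y:y+140,x:x+200,::-1],None,fx=2,fy=2,interpolation=cv2.INTER_CUBIC))
cv2.imwrite("pics/st8.png",np.hstack(o))
layer("8",.049,.054)
E
```

```text
30.2 [554.3 -23.7 147.6] jawyaw -81.59 tilt [ 7.e-04 -7.e-04 -1.e+00] [-0.4 -1.  -0.2] 0.8461643296641768
scene 365 [ 495.  -209.5  154.6   40.    49.1] board xy [-48.1   3.1]
scene 372 [ 568.9 -274.3  150.1   37.7   48.7] board xy [50.2  2.3]
top 610 [ 567.  -275.   149.2   35.3   49.1] board xy [50.  -0.7]
top 650 [ 492.9 -208.8  147.7   35.    49.2] board xy [-49.3   1. ]
```

View pics/st8.png

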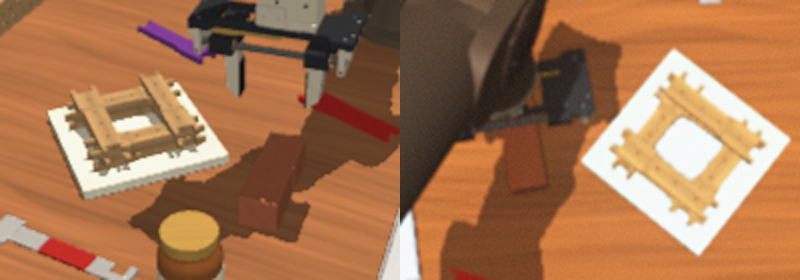

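The crop shows the stack square with four layers, and the jaws open above the paver. The layer-4 bars now read (+50, -0.7) and (-49.3, +1.0) in the top view. Next I grip the paver.

Emit:
{"name": "carry_out", "arguments": {
  "steps": [0.85,0,0.016,-0.3,0,0.85,0,0.016,-0.7,0,0.85,0,0.016,-1,0,0.85,0,0.016,-1,0],
  "grip_force": 40
}}

```text
clock: 30.7
position: [0.5516, -0.0215, 0.0442]
ee_rot: [-0.163, 2.149, -2.149]
force: [-0.5, 0.6, 0.3]
width: 0.847
```

Emit:
{"name": "carry_out", "arguments": {
  "steps": [0.85,0,0,-0.2,0,0.85,0,0,-0.38,0,0.85,0,0,-0.41,0,0.85,0,0,-0.41,0,0.7,0,0,-0.41,0,0.6,0,0,-0.41,0,0.5,0,0,-0.41,0,0.4,0,0,-0.41,0,0.4,0,0,-0.41,0,0.4,0,0,-0.41,0]
}}

```text
clock: 31.7
position: [0.5547, -0.0213, 0.0067]
ee_rot: [-0.156, 2.144, -2.146]
force: [-0.4, -3.1, 5.8]
width: 0.541
```

```bash
python3 st.py
```

```text
31.7 [554.7 -21.3   6.7] jawyaw -81.64 tilt [ 1.2e-03 -7.0e-04 -1.0e+00] [-0.4 -3.1  5.8] 0.5413797252853735
```

Emit:
{"name": "carry_out", "arguments": {
  "steps": [0.4,0,0,0.05,0,0.4,0,0,0.15,0,0.4,0,0,0.4,0,0.4,0,0,0.7,0,0.4,0,0,1,0,0.4,0,0,1,0]
}}

```text
clock: 32.3
position: [0.556, -0.0207, 0.1095]
ee_rot: [-0.152, 2.143, -2.143]
force: [0.7, -0.2, -7.8]
width: 0.541
```

```bash
python3 st.py; python3 - <<'E'
from h import *
s=arm.observe(); M=Rn.from_rotvec(s["ee_rot"]).as_matrix(); j=np.arctan2(M[1,2],M[0,2]); T=s["position"]
for n in("scene","top"):
    im,d=get_image(n); np.savez(n+"9.npz",im=im,d=d); c=camera_info(n); h,sat,v=hsvf(im); W=cloud(c,cv2.medianBlur(d,5))
    q=(W-T)[...,:2]*1000; ac=q@[np.cos(j),np.sin(j)]; al=q@[np.sin(j),-np.cos(j)]
    k=(h<13)&(sat>120)&(abs(ac)<40)&(abs(al)<110)&(W[...,2]>.085)&(W[...,2]<.17)
    v_,u_=np.nonzero(k); P=ray(c,np.c_[u_,v_],T[2]+.016)[:,:2]*1000-T[:2]*1000
    a=P@[np.sin(j),-np.cos(j)]; print(n,k.sum(),np.percentile(a,[0,1,99,100]).round(1))
E
```

```text
32.3 [556.  -20.7 109.5] jawyaw -81.61 tilt [ 5.e-03  6.e-04 -1.e+00] [ 0.7 -0.2 -7.8] 0.540548769248813
scene 916 [-94.9 -92.8  94.2  97.6]
top 520 [17.8 18.6 77.3 78. ]
```

Emit:
{"name": "carry_out", "arguments": {
  "steps": [0.4,-0.02,-0.2,0,-0.1,0.4,-0.05,-0.5,0,-0.25,0.4,-0.08,-0.74,0,-0.364]
}}

```text
clock: 32.7
position: [0.5446, -0.096, 0.1046]
ee_rot: [-0.153, -2.144, 2.145]
force: [-0.0, -0.1, -7.8]
width: 0.54
```

Emit:
{"name": "carry_out", "arguments": {
  "steps": [0.4,-0.03,-0.3,0,-0.15,0.4,-0.06,-0.6,0,-0.3,0.4,-0.08,-0.74,0,-0.364]
}}

```text
clock: 33.0
position: [0.5361, -0.172, 0.1048]
ee_rot: [-0.435, -1.978, 1.983]
force: [-0.7, 0.0, -7.9]
width: 0.542
```

Emit:
{"name": "carry_out", "arguments": {
  "steps": [0.4,-0.03,-0.3,0,-0.15,0.4,-0.06,-0.6,0,-0.3,0.4,-0.09,-0.72,0,-0.364,0.4,-0.09,-0.72,0,-0.364,0.4,-0.09,-0.72,-0.15,-0.364,0.4,-0.09,-0.72,-0.3,-0.364,0.4,-0.09,-0.72,-0.35,-0.364,0.4,-0.09,-0.72,-0.35,-0.364]
}}

```text
clock: 33.8
position: [0.5284, -0.2392, 0.0695]
ee_rot: [-0.667, -1.809, 1.808]
force: [-0.3, -1.3, -7.4]
width: 0.542
```

```bash
python3 st.py
```

```text
33.8 [ 528.4 -239.2   69.5] jawyaw -130.68 tilt [-0.0026  0.0014 -1.    ] [-0.3 -1.3 -7.4] 0.5420939181352592
```

Emit:
{"name": "carry_out", "arguments": {
  "steps": [0.4,0.012,-0.015,0,0,0.4,0.012,-0.03,-0.02,0,0.4,0.012,-0.03,-0.04,0,0.4,0.012,-0.03,-0.06,0,0.4,0.012,-0.03,-0.07,0,0.4,0.012,-0.03,-0.07,0,0.4,0.012,-0.03,-0.07,0]
}}

```text
clock: 34.5
position: [0.5303, -0.2436, 0.0642]
ee_rot: [-0.672, -1.808, 1.808]
force: [0.5, 0.6, -7.7]
width: 0.542
```

```bash
python3 st.py
```

```text
34.5 [ 530.3 -243.6   64.2] jawyaw -130.76 tilt [-0. -0. -1.] [ 0.5  0.6 -7.7] 0.541884970601251
```

Emit:
{"name": "carry_out", "arguments": {
  "steps": [0.4,-0.006,0.01,-0.01,0,0.4,-0.006,0.01,-0.02,0,0.4,-0.006,0.01,-0.028,0,0.4,-0.006,0.01,-0.028,0,0.4,-0.006,0.01,-0.028,0]
}}

```text
clock: 35.0
position: [0.5297, -0.2426, 0.0613]
ee_rot: [-0.672, -1.808, 1.808]
force: [0.8, 0.3, -6.5]
width: 0.543
```

Emit:
{"name": "carry_out", "arguments": {
  "steps": [0.4,0,0,-0.003,0,0.4,0,0,-0.006,0,0.4,0,0,-0.006,0,0.4,0,0,-0.006,0]
}}

```text
clock: 35.4
position: [0.5298, -0.2426, 0.0608]
ee_rot: [-0.672, -1.808, 1.808]
force: [0.3, -0.2, -7.7]
width: 0.541
```

Emit:
{"name": "carry_out", "arguments": {
  "steps": [0.4,0,0,-0.003,0,0.4,0,0,-0.006,0,0.4,0,0,-0.006,0,0.4,0,0,-0.006,0]
}}

```text
clock: 35.8
position: [0.5298, -0.2426, 0.0607]
ee_rot: [-0.672, -1.809, 1.808]
force: [-3.9, 2.6, 5.6]
width: 0.539
```

Contact is made, since the load moved from -7.7 to +5.6 N. I release, lift clear and back off.

Emit:
{"name": "carry_out", "arguments": {
  "steps": [0.56,0,0,0.003,0,0.62,0,0,0.003,0,0.7,0,0,0.003,0,0.75,0,0,0.003,0,0.75,0,0,0.003,0,0.75,0,0,0.1,0,0.75,0,0,0.4,0,0.75,0,0,0.8,0,0.75,0,0,1,0,0.75,0,0,1,0]
}}

```text
clock: 36.8
position: [0.5311, -0.244, 0.1637]
ee_rot: [-0.678, -1.81, 1.81]
force: [-0.2, 0.3, -1.0]
width: 0.751
```

Emit:
{"name": "carry_out", "arguments": {
  "steps": [0.75,-0.1,0.4,0,0,0.75,-0.2,0.8,0,0,0.75,-0.2,1,0,0]
}}

```text
clock: 37.1
position: [0.5081, -0.1393, 0.1592]
ee_rot: [-0.667, -1.81, 1.806]
force: [0.7, 0.1, -0.5]
width: 0.746
```

Emit:
{"name": "carry_out", "arguments": {
  "steps": [0.75,-0.1,0.4,0,0,0.75,-0.2,0.8,0,0,0.75,-0.2,1,0,0]
}}

```text
clock: 37.4
position: [0.4879, -0.039, 0.1592]
ee_rot: [-0.666, -1.809, 1.808]
force: [-0.0, -0.6, -0.0]
width: 0.751
```

Emit:
{"name": "carry_out", "arguments": {
  "steps": [0.75,-0.1,0.4,0,0,0.75,-0.2,0.8,0,0,0.75,-0.2,1,0,0,0.75,-0.2,1,0,0]
}}

```text
clock: 37.8
position: [0.469, 0.0609, 0.1594]
ee_rot: [-0.666, -1.811, 1.811]
force: [-0.4, -0.1, -0.0]
width: 0.752
```

```bash
python3 st.py; python3 - <<'E'
from h import *
o=[]
for n in("scene","top"):
    im,d=get_image(n); np.savez(n+"A.npz",im=im,d=d); c=camera_info(n); p=proj(c,[.53,-.243,.05])[0]
    x,y=(p-[60,55]).astype(int); o.append(cv2.resize(im[y:y+110,x:x+120,::-1],None,fx=3.3,fy=3.3,interpolation=cv2.INTER_CUBIC))
    h,s,v=hsvf(im); W=cloud(c,cv2.medianBlur(d,5)); k=(h<13)&(np.hypot(W[...,0]-.53,W[...,1]+.243)<.12)&(abs(W[...,2]-.099)<.012)
    for P,a,uv in comps(n,im,k,100,4000,.099):
        r=pca(P); q=r[:2]-{"top":(529.6,-241.8),"scene":(529.4,-243.3)}[n]; print(n,a,r,"paver board xy",np.round([q@EX,q@EY],1),"z",np.median(W[k][:,2]).round(4))
cv2.imwrite("pics/stA.png",np.hstack(o))
layer("A",.049,.054)
E
```

```text
37.8 [469.   60.9 159.4] jawyaw -130.44 tilt [-1.6e-03  5.0e-04 -1.0e+00] [-0.4 -0.1 -0. ] 0.7515919135080038
scene 731 [ 535.5 -235.9  148.6   69.2  -40. ] paver board xy [-0.2  9.6] z 0.0993
top 1120 [ 527.3 -238.   144.8   49.9  -40.8] paver board xy [-4.2  1.4] z 0.0991
scene 162 [ 526.5 -171.8   58.4   39.1   50.8] board xy [-48.9  52.2]
scene 143 [ 600.2 -238.4   56.7   32.6   48.5] board xy [50.4 50. ]
top 177 [ 602.2 -236.6   45.2   34.3   48.8] board xy [51.6 51.4]
top 236 [ 534.6 -312.1   53.    37.9   54. ] board xy [ 49.7 -49.9]
top 229 [ 526.  -171.1   51.7   38.7   43.4] board xy [-48.9  51.2]
top 209 [ 460.7 -246.4   49.1   30.7   50.6] board xy [-49.2 -48.5]
```

View pics/stA.png

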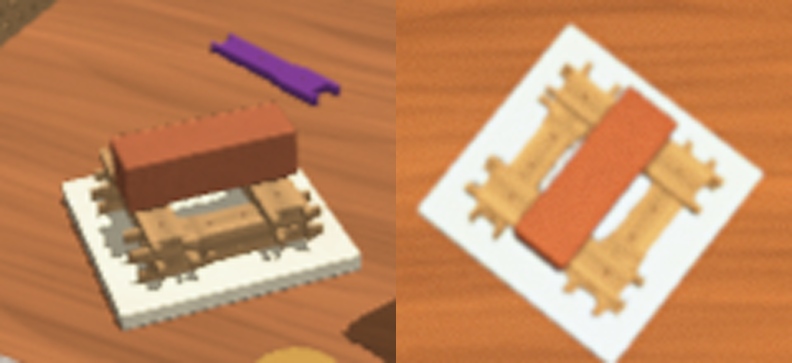

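The view shows the paver flat across both top bars, square to them (yaw -40.8°), with its top at z=0.099 as expected. Its centre is within about 2 mm (mean of the two views) lengthwise and 1.4 mm crosswise. I hand in.

```bash
python3 -c "
from cell import arm
print(arm.sign_off())"
```

```text
the job is handed in; nothing more can be done
None
```

The stack is finished and handed in at about 38 s of the 72 s allowed. One bar completes layer 3, two lie crosswise as layer 4, and the paver bridges them. Every piece was lowered until the force reading showed contact before I released it. One layer-4 bar was about 3 mm off lengthwise, so I gripped it again, lifted it a few millimetres, shifted it and laid it down.

Last checks, in board coordinates:
- **Layer 3 bar:** measured right after it was laid, at about (-1.3, -48) mm, yaw within 0.5° of the board. It is about 2 mm nearer its mate than the 100 mm spacing, and I left it there.
- **Layer 4 bars:** about (+50, -0.7) and (-49.3, +1) mm in the top view, yaw within about 0.3°, measured before the paver went on. The scene view read 2–3 mm more positive along y, because side faces show there. The ends still visible after the paver was set were in place.
- **Paver:** flat, with its top at 0.099 m as it should be, and yaw -40.8° like the board. Crosswise it reads +1.4 mm in the top view. Lengthwise the views disagree: top -4.2 mm, scene -0.2 mm, so it is probably about 2 mm off centre.
- **Bars already stacked and bystanders:** top-view readings of low3, low4 and low5 did not change after the layer-3 bar went on; I did not re-measure the lower bars after the later layers. I never moved near the hive tool or fork, and passed the jar without contact, but did not check any of them at the end.

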